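# Close the centrifuge rotor without cross-threading its lid

## Task

Close the centrifuge rotor on its bench stand: take the loose rotor lid by its knob and set its threaded boss squarely in the rotor's hub, then, with light pressure, turn it backward (anticlockwise seen from above) until you feel it drop off the thread start. From there drive it forward (clockwise) without forcing it until its disc is down on the rotor's rim and the lid is finger tight, and let go. Leave the other things on the bench where they are.

Things in the scene. Friction and masses are not known exactly. Their poses are not given: they have to be found in the camera images.
- lid: Loose metal rotor lid, about 0.2 kg, standing knob up on its boss. Origin: centre of the boss's foot, z up the axis. Boss 34 mm dia, 22 mm long, foot bevelled, four 2 mm thread ridges out to 41 mm dia; the lowest ridge end is 2.5 mm above the foot. Disc 108 mm dia, from 22 to 27 mm. Black fluted round knob 33 mm dia, from 27 to 57 mm: grip it anywhere round. The ridges' angle in this frame is not known.
- hub: Fixed steel hub with a threaded bore, in the middle of the rotor. Origin: centre of its underside, z up the axis; its top, where the thread starts, is at 18 mm. Right-handed four-start thread, 20 mm a turn, starts 90 deg apart at an unknown angle; 1 mm clearance all round, 1 mm axial play. Lid foot above this origin: 15.5 mm at the lip of a start, 10.5 just dropped, 6.6 home. 5 N of pressure is ample.
- rotor: Fixed dark grey metal centrifuge rotor on a black bench stand, 125 mm dia, 115 at the rim, open above, four microtubes round the hub. Origin: centre of the stand's underside on the bench, z up. Flat rim 80 mm above the bench, 49.5 to 57.5 mm from the axis, takes the lid's disc. Once the disc is down, about 20 to 30 deg more takes up the play; finger tight is then 0.4 to 1 N m on the knob.
- forceps: Bystander: loose steel forceps, 129 mm long, 10 mm high. Origin: centre of its underside.
- coverslips: Bystander: loose small carton 46 x 46 x 19 mm. Origin: centre of its underside.
- tally_counter: Bystander: loose grey hand counter, 28 x 48 x 50 mm. Origin: centre of its underside.
- stain_a: Bystander: loose dropper bottle, 33 mm dia, 98 mm high. Origin: centre of its underside.
- pen_1: Bystander: loose pen, 145 mm long, 9 mm high. Origin: centre of its underside.

How it is judged:
By the outcome, as a careful person would: the job done as asked, in the order asked, and still so for the second after the job is handed in, with the robot touching nothing.
It also fails if it takes over 54 s, if anything falls off the work surface, if the arm or the gripper's body presses on something with over 40 N, if the wrist force passes 120 N, or if a joint passes its speed limit or range.

## Robot

A 6-joint arm with a two-finger parallel gripper is mounted at the origin on the work surface; the furniture and walls round the work are solid. World frame = base frame: x ahead of the robot, y to its left, z up, the work surface at z = 0. Lengths are in m, angles in rad, forces in N, time in s.
With the tool pointing down it reaches from about 0.375 to 0.9 m from the base axis. Payload 3.1 kg.
Tool frame: the origin (TCP) lies between the finger pads; the fingertips stand 19 mm ahead of it and the grasp point (between the pads) is the TCP; z points along the fingers, y is the direction in which the jaws open and shut (so a half turn about z gives the same grasp; the last joint's range is limited). The gripper opens to 87 mm and grips with 3 to 60 N. Pads are 19 mm wide; open, the fingers measure 117 mm over their backs; the gripper's body (75 mm by 190 mm) begins 51 mm behind the grasp point.
Start: joints at [1.105, 0.527, 1.433, -0, 1.181, -0.178], TCP at [0.177, 0.599, 0.242] pointing down, gripper open.
Joint ranges: [-3.08, 3.08], [-0.75, 2.2], [0.22, 2.44], [-1.43, 4.57], [0, 2.65], [-2.85, 2.85]. Speed limits (rad/s): [2.79, 2.79, 3.14, 3.14, 3.14, 3.14].

## Interface

Orientations are given as a unit quaternion [x, y, z, w].
In Python, from rig import robot gives the robot as it stands.
- The arm moves only by the tool apply_moves, never from a script. Its argument "series" is a list of rows, each a list of 7 numbers: the shift along the tool's x, y, z in cm, then the turn, a rotation vector about the tool's x, y, z in degrees, then the opening, from 0 (shut) to 1 (fully open). In form: [[dx, dy, dz, rx, ry, rz, grip], ...]. A call has 1 to 5 rows; each row is the pose to reach, as a shift and turn from the pose commanded when the call began, along the tool's axes at that moment; what a row does not reach only later rows make up. A row lasts 1/12 s, in which the tool goes at most 41.7 mm and 7.16 degrees, less where a joint would pass 70% of its speed; a pose out of reach is approached as far as the arm can. A call with a gripper value outside its range is refused whole. The fingers move at their own pace and stop on an object; "newtons" is the grip in N (left out, the last holds). Time passes only in rows, so rows that repeat a pose let the fingers close. It gives the time, the measured TCP pose, the force and the opening at its end, in the units of the state.
- robot.get_obs(): the state, without advancing time (a new reading comes with each control period).
- robot.camera(name): name is "side" or "top" or "wrist"; returns the picture (384x512x3 uint8, red, green, blue); there is no depth.
- robot.camera_params(name): a dict with "mtx" (3x3 intrinsics, pixels), "D" ([k1, k2, p1, p2, k3] as OpenCV has them; the pictures are not rectified), "origin" and "rotation" of the camera in the world. Camera axes: x right, y down, z forward; pixel columns grow to the right and rows downward; lengths in m; the calibration is good to about 2 mm. A picture is of the moment at which its call begins: read the wrist's pose just before it. camera_params takes no time and is no camera call; for the wrist camera it gives the pose at the moment of the call.
- robot.hand_in(): hands the job in, once; it reports no verdict.
The state is a dict: "time": time; "q": joint angles; "joint_velocities": joint speeds; "joint_torque": joint torques, N m; "position": TCP position; "tool_rot": TCP orientation; "ft_force": force on the tool from outside, world axes, zero at the start; "moment": the same for the moment, N m; "grip_width": finger opening in m.
Only numpy, scipy, OpenCV 4.12 (cv2) and the standard library are available. Lean on these libraries where they do the work, as an engineer would, in place of code of your own. Each camera call takes 0.05 s, during which the arm holds its last target. There are 200 camera calls.

## Working session

There is one attempt and no reset: what is moved stays moved. The work goes in short steps, Python scripts to look and compute and a tool call to move; the robot and the scene stay as the last step left them, time stands still between calls to the robot, and variables do not carry over. Pictures are saved under pics/ and viewed, about 8 in all and at most 12, crops included, and the job is handed in when it is done.

Besides the shell and the picture viewer there is one more tool, called after "Call:" as a command line: name --pt "numbers of a row" for each row, then --argument value for the rest. apply_moves: Moves the arm, as the interface text tells. Its arguments: {"type":"object","properties":{"series":{"type":"array"},"newtons":{"type":"number"}},"required":["series"]}

```bash
mkdir -p pics; ls; python3 - <<'E'
from rig import robot
import cv2, numpy as np
o=robot.get_obs(); print(o)
a=[robot.camera(n) for n in("top","side")]
for n,i in zip(("top","side"),a):
    cv2.imwrite(f"pics/{n}0.png",i[:,:,::-1]); print(n,robot.camera_params(n))
p=robot.camera_params("wrist"); w=robot.camera("wrist"); cv2.imwrite("pics/w0.png",w[:,:,::-1]); print(p)
E
```

```text
pics
{'time': 0.0, 'q': array([ 1.10551673e+00,  5.28489220e-01,  1.43390054e+00,  3.62634253e-06,
        1.18138886e+00, -1.78516543e-01]), 'joint_velocities': array([-0.00011579,  0.00038525, -0.00067946,  0.00050676,  0.00011802,
        0.00090198]), 'joint_torque': array([ 2.44456078e-04, -4.40045571e+01, -1.76590705e+01,  6.32399297e-02,
        5.83546737e-02, -1.67130252e-04]), 'position': array([0.17644638, 0.59885617, 0.24055799]), 'tool_rot': array([ 1.42891350e-01,  9.89737777e-01, -1.03631642e-03, -3.47376129e-04]), 'ft_force': array([-0.23730604,  0.55424487,  0.51950618]), 'moment': array([ 0.02232717,  0.00632002, -0.0043789 ]), 'grip_width': 0.08708858648180556}
top {'mtx': array([[400.95784956,   0.        , 258.93484718],
       [  0.        , 400.95784956, 189.58216462],
       [  0.        ,   0.        ,   1.        ]]), 'D': array([-0.02265739,  0.        ,  0.        ,  0.        ,  0.        ]), 'origin': array([0.34337093, 0.04398147, 0.9114654 ]), 'rotation': array([-0.69751108,  0.71277021, -0.05759979,  0.04603464])}
side {'mtx': array([[368.94456467,   0.        , 255.86886952],
       [  0.        , 368.94456467, 188.76512563],
       [  0.        ,   0.        ,   1.        ]]), 'D': array([-0.06113256,  0.        ,  0.        ,  0.        ,  0.        ]), 'origin': array([-4.68306192e-04,  2.41211172e-01,  7.40999373e-01]), 'rotation': array([-0.52838367,  0.78295515, -0.27065418,  0.1858447 ])}
{'mtx': array([[281.20337158,   0.        , 249.21827785],
       [  0.        , 281.20337158, 192.24329635],
       [  0.        ,   0.        ,   1.        ]]), 'D': array([-0.04905329,  0.        ,  0.        ,  0.        ,  0.        ]), 'origin': array([0.11160873, 0.61893236, 0.3845927 ]), 'rotation': array([0.79434855, 0.59473142, 0.07346093, 0.09954097])}
```

View pics/top0.png

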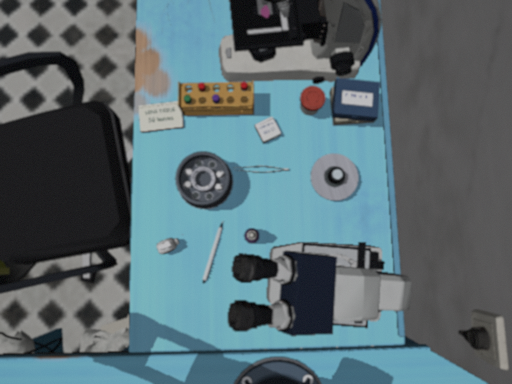

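View pics/side0.png

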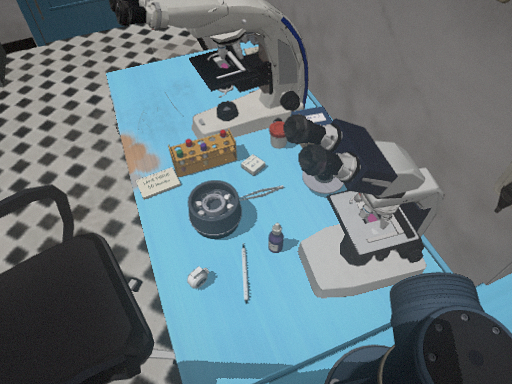

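The top view shows the lid at about (335,176) with its knob, and the rotor at (204,180). Forceps lie between them at (265,169), carton (268,130), bottle (252,236), pen (213,252), counter (167,245). The side view shows the same layout, with the microscope head hiding most of the lid.

```bash
cat > h.py <<'E'
import cv2, numpy as np
from scipy.spatial.transform import Rotation as R
def ray(p,uv):
    u=cv2.undistortPoints(np.array([[uv]],float),p["mtx"],p["D"])[0,0]
    return R.from_quat(p["rotation"]).apply([u[0],u[1],1.])
def plane(p,uv,z):
    d=ray(p,uv); o=np.asarray(p["origin"]); return o+d*(z-o[2])/d[2]
def proj(p,X):
    r=R.from_quat(p["rotation"]).inv(); c=r.apply(np.atleast_2d(X)-p["origin"])
    return cv2.projectPoints(c,np.zeros(3),np.zeros(3),p["mtx"],p["D"])[0][:,0]
def circ(p,cnt,z):
    """contour pixels cast on plane z -> least-squares circle"""
    P=np.array([plane(p,c,z)[:2] for c in cnt.reshape(-1,2)])
    for _ in range(5):
        A=np.c_[2*P,np.ones(len(P))]; s=np.linalg.lstsq(A,(P**2).sum(1),rcond=None)[0]
        r=np.sqrt(s[2]+s[:2]@s[:2]); e=abs(np.hypot(*(P-s[:2]).T)-r); k=e<max(.0015,2*np.median(e))
        if k.all(): break
        P=P[k]
    return s[:2].round(4),round(r,4),len(P)
def blob(m,uv):
    cs=cv2.findContours(m.astype(np.uint8),cv2.RETR_LIST,cv2.CHAIN_APPROX_NONE)[0]
    cs=[c for c in cs if len(c)>12 and cv2.pointPolygonTest(c,uv,False)>=0]
    return sorted(cs,key=cv2.contourArea)
E
python3 - <<'E'
from h import *
from rig import robot
p=robot.camera_params("top"); im=cv2.imread("pics/top0.png"); hsv=cv2.cvtColor(im,cv2.COLOR_BGR2HSV)
notblue=~((hsv[...,0]>85)&(hsv[...,0]<110)&(hsv[...,1]>70))
for nm,m,uv,z in [("disc",notblue,(320,176),.027),("knob",hsv[...,2]<75,(335,175),.057),("rotor",notblue,(204,180),.08)]:
    for c in blob(m,uv)[:3]: print(nm,cv2.boundingRect(c),circ(p,c,z))
ps=robot.camera_params("side"); 
for nm,uv,z in [("bottle",(252,233),.098),("carton",(268,130),.019),("forc",(265,169),.01),("pen",(213,252),.009),("counter",(167,245),.05)]: print(nm,plane(p,uv,z))
c=cv2.hconcat([cv2.resize(im[140:220,160:250],None,fx=4.4,fy=4.4,interpolation=2),cv2.resize(im[140:220,295:380],None,fx=4.4,fy=4.4,interpolation=2)])
cv2.imwrite("pics/c0.png",c)
E
```

```text
disc (310, 153, 49, 48) (array([ 0.5003, -0.142 ]), np.float64(0.0536), 132)
rotor (176, 152, 56, 57) (array([0.4898, 0.1452]), np.float64(0.0587), 139)
bottle [0.37512843 0.04527921 0.098     ]
carton [0.61332225 0.00381305 0.019     ]
forc [0.52378139 0.01269833 0.01      ]
pen [0.33846317 0.13292029 0.009     ]
counter [0.35551302 0.2264363  0.05      ]
```

View pics/c0.png

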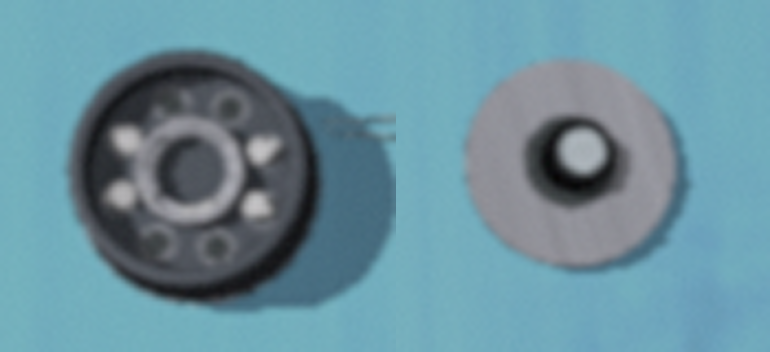

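```bash
cat >> h.py <<'E'
def tri(p1,a,p2,b):
    d1,d2=ray(p1,a),ray(p2,b); o1,o2=np.asarray(p1["origin"]),np.asarray(p2["origin"])
    s=np.linalg.lstsq(np.c_[d1,-d2],o2-o1,rcond=None)[0]; x,y=o1+s[0]*d1,o2+s[1]*d2
    return ((x+y)/2).round(3),np.linalg.norm(x-y).round(3)
def go(o,xyz,yaw=None):
    """shift (cm) in tool axes and rz (deg) from the measured pose; yaw = world angle of tool x, deg"""
    r=R.from_quat(o["tool_rot"]); d=r.inv().apply(np.asarray(xyz)-o["position"])*100
    x=r.apply([1,0,0]); y0=np.degrees(np.arctan2(x[1],x[0]))
    return d.round(2), y0.round(1), None if yaw is None else round((y0-yaw+180)%360-180,1)
E
python3 - <<'E'
from h import *
from rig import robot
t,s=robot.camera_params("top"),robot.camera_params("side")
for a,b in [((236,267),(288,126)),((232,315),(303,160)),((335,256),(390,135)),((335,322),(378,182)),((405,290),(440,190))]: print(tri(t,a,s,b))
print(proj(s,[[.5,-.142,.057]]))
o=robot.get_obs()
print(go(o,[.49,.145,.25])); print(go(o,[.40,.37,.25]))
E
```

```text
(array([0.323, 0.066, 0.412]), np.float64(0.003))
(array([0.265, 0.072, 0.407]), np.float64(0.003))
(array([ 0.318, -0.086,  0.349]), np.float64(0.04))
(array([ 0.245, -0.06 ,  0.327]), np.float64(0.023))
(array([ 0.263, -0.222,  0.209]), np.float64(0.013))
[[325.48638134 167.54572087]]
(array([-42.91, -34.68,  -0.87]), np.float64(163.6), None)
(array([-27.91, -15.65,  -0.9 ]), np.float64(163.6), None)
```

Call:
apply_moves --pt "-2 -1 0 0 0 0 1" --pt "-6 -3.5 0 0 0 0 1" --pt "-10 -5.5 0 0 0 0 1" --pt "-14 -7.5 0 0 0 0 1" --pt "-18 -10 0 0 0 0 1"

```text
time: 0.57
position: [0.3107, 0.4641, 0.2414]
tool_rot: [0.142, 0.99, 0.0, 0.0]
ft_force: [1.1, 0.5, -0.4]
grip_width: 0.0869
```

Call:
apply_moves --pt "-3.5 -2 0 0 0 0 1" --pt "-6.5 -4 0 0 0 0 1" --pt "-9.5 -6.5 0 0 0 0 1" --pt "-12 -9.5 0 0 0 0 1" --pt "-14 -13 0 0 0 0 1"

```text
time: 0.98
position: [0.4092, 0.2996, 0.2415]
tool_rot: [0.143, 0.99, 0.001, 0.001]
ft_force: [0.8, -0.5, 0.3]
grip_width: 0.0868
```

Call:
apply_moves --pt "-2.5 -3 0 0 0 6 1" --pt "-5 -6 0 0 0 12 1" --pt "-7.5 -8.5 -0.5 0 0 18 1" --pt "-9.5 -10.5 -1 0 0 24 1" --pt "-10.9 -11.7 -1 0 0 30 1"

```text
time: 1.4
position: [0.4802, 0.1551, 0.2523]
tool_rot: [0.398, 0.917, 0.0, 0.001]
ft_force: [1.1, 0.4, 1.0]
grip_width: 0.0873
```

Call:
apply_moves --pt "0 0 0 0 0 6 1" --pt "0 0 0 0 0 12 1" --pt "0 0 0 0 0 17 1" --pt "0 0 0 0 0 17 1"

```text
time: 1.73
position: [0.4784, 0.1575, 0.2513]
tool_rot: [0.527, 0.85, -0.0, -0.0]
ft_force: [-0.0, -0.3, 0.4]
grip_width: 0.0867
```

```bash
python3 - <<'E'
from h import *
from rig import robot
o=robot.get_obs(); print({k:np.round(o[k],4) for k in("time","q","position","tool_rot","ft_force")})
p=robot.camera_params("wrist"); w=robot.camera("wrist"); cv2.imwrite("pics/w1.png",w[:,:,::-1]); np.save("w1p.npy",p,allow_pickle=True)
print(p["origin"], proj(p,[[.4898,.1452,.08],[.4898,.1452,.0694],o["position"]]))
E
```

```text
{'time': np.float64(1.7333), 'q': array([ 0.0958,  0.3522,  1.72  ,  0.    ,  1.07  , -0.3658]), 'position': array([0.4784, 0.1575, 0.2513]), 'tool_rot': array([ 5.266e-01,  8.501e-01, -2.000e-04, -3.000e-04]), 'ft_force': array([-0.0302, -0.3252,  0.418 ])}
[0.44777171 0.2180963  0.39525219] [[253.56736081 195.78435987]
 [253.43383456 193.50375727]
 [249.88545891 247.13225209]]
```

View pics/w1.png

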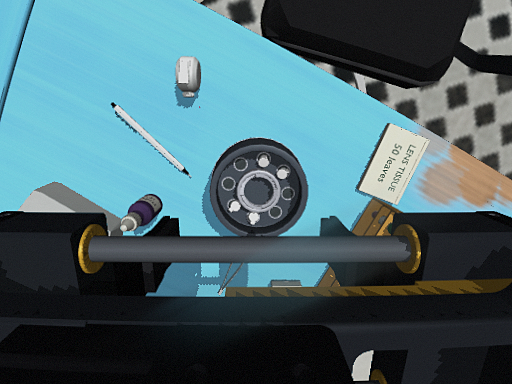

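The wrist view shows the rotor centred at about (258,190), with the hub ring bright and the bore dark, and the counter, pen and bottle around it. The gripper fills the lower part.

```bash
python3 - <<'E'
from h import *
from rig import robot
p=np.load("w1p.npy",allow_pickle=True).item(); im=cv2.imread("pics/w1.png"); g=cv2.cvtColor(im,cv2.COLOR_BGR2GRAY)
# radial profile by rays on circles about the guess
def prof(p,g,c,z,rs):
    th=np.linspace(0,2*np.pi,180,endpoint=False); out=[]
    for r in rs:
        uv=proj(p,np.c_[c[0]+r*np.cos(th),c[1]+r*np.sin(th),np.full(180,z)])
        out.append(cv2.remap(g,uv[:,0].astype(np.float32)[None],uv[:,1].astype(np.float32)[None],1)[0])
    return np.array(out,float)
c=plane(p,(258,190),.0694); print("centre guess",c)
P=prof(p,g,c,.0694,np.arange(.002,.066,.002)); print(np.c_[np.arange(2,66,2),P.mean(1).round(),P.std(1).round()].astype(int).tolist())
for T in (70,85,100,115):
    for k in blob(g>T,(258,190))[:3]+blob(g<T,(258,190))[:2]: print(T,cv2.boundingRect(k),circ(p,k,.0694),circ(p,k,.08))
cv2.imwrite("pics/w1c.png",cv2.resize(im[130:245,195:320],None,fx=5,fy=5,interpolation=2))
E
```

```text
centre guess [0.49273388 0.15148672 0.0694    ]
[[2, 75, 1], [4, 74, 1], [6, 75, 1], [8, 75, 1], [10, 75, 4], [12, 67, 11], [14, 60, 17], [16, 62, 16], [18, 141, 38], [20, 162, 22], [22, 159, 17], [24, 174, 14], [26, 112, 43], [28, 77, 29], [30, 103, 54], [32, 112, 56], [34, 111, 57], [36, 105, 58], [38, 97, 53], [40, 84, 41], [42, 78, 38], [44, 67, 23], [46, 61, 17], [48, 43, 16], [50, 45, 25], [52, 57, 27], [54, 67, 23], [56, 63, 19], [58, 65, 27], [60, 90, 50], [62, 135, 47], [64, 148, 46]]
70 (218, 152, 77, 75) (array([0.4907, 0.1481]), np.float64(0.0434), 126) (array([0.4893, 0.1504]), np.float64(0.042), 127)
70 (217, 151, 79, 77) (array([0.4909, 0.1481]), np.float64(0.0447), 201) (array([0.4895, 0.1503]), np.float64(0.0432), 201)
70 (0, 150, 512, 234) (array([ 0.6388, -0.1426]), np.float64(0.3526), 1343) (array([ 0.6326, -0.1308]), np.float64(0.3411), 1343)
85 (243, 176, 32, 30) (array([0.4934, 0.1511]), np.float64(0.0177), 82) (array([0.4919, 0.1533]), np.float64(0.0171), 82)
85 (226, 169, 65, 56) (array([0.4983, 0.1463]), np.float64(0.0302), 147) (array([0.4967, 0.1486]), np.
[... 550 characters left out ...]
4, 0.1511]), np.float64(0.0169), 81) (array([0.4919, 0.1532]), np.float64(0.0164), 81)
100 (227, 168, 65, 58) (array([0.4981, 0.1466]), np.float64(0.031), 105) (array([0.4964, 0.149 ]), np.float64(0.03), 105)
115 (243, 173, 32, 33) (array([0.4936, 0.151 ]), np.float64(0.0181), 84) (array([0.492 , 0.1532]), np.float64(0.0176), 85)
115 (237, 170, 54, 55) (array([0.4967, 0.1484]), np.float64(0.0281), 85) (array([0.4951, 0.1507]), np.float64(0.0272), 85)
115 (244, 174, 30, 31) (array([0.4935, 0.1511]), np.float64(0.0171), 81) (array([0.492 , 0.1532]), np.float64(0.0165), 81)
115 (236, 169, 50, 57) (array([0.4953, 0.1485]), np.float64(0.0284), 85) (array([0.4938, 0.1508]), np.float64(0.0275), 86)
```

View pics/w1c.png

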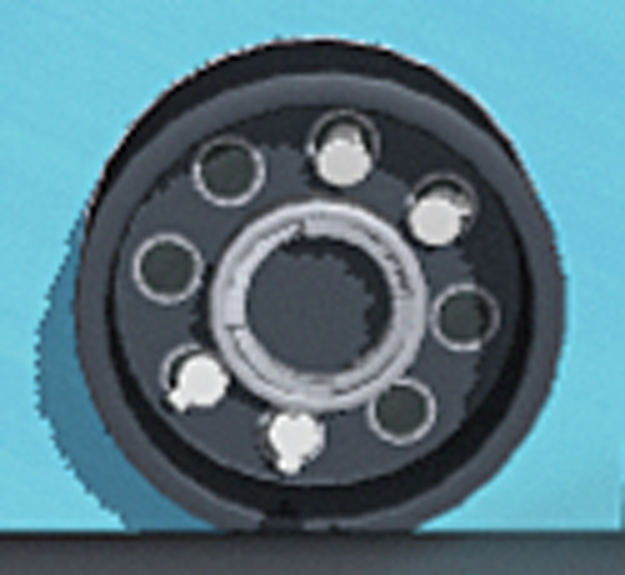

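Call:
apply_moves --pt "-3 -1.3 0 0 0 0 1" --pt "-6.5 -3 0 0 0 0 1" --pt "-10 -4.5 0 0 0 0 1" --pt "-13.5 -6.2 0 0 0 0 1" --pt "-17 -7.8 0 0 0 0 1"

```text
time: 2.2
position: [0.4844, -0.0304, 0.2516]
tool_rot: [0.524, 0.852, -0.0, -0.0]
ft_force: [0.5, 0.3, 0.9]
grip_width: 0.0871
```

Call:
apply_moves --pt "-3.5 -1.7 1 0 0 0 1" --pt "-6.7 -3 2 0 0 0 1" --pt "-8.7 -4 3 0 0 0 1" --pt "-9.7 -4.5 3 0 0 0 1" --pt "-9.7 -4.5 3 0 0 0 1"

```text
time: 2.62
position: [0.488, -0.1379, 0.2212]
tool_rot: [0.526, 0.85, -0.0, -0.0]
ft_force: [0.1, 1.2, 0.1]
grip_width: 0.0872
```

```bash
python3 - <<'E'
from h import *
from rig import robot
o=robot.get_obs(); print({k:np.round(o[k],4) for k in("time","q","position","tool_rot","ft_force")})
p=robot.camera_params("wrist"); w=robot.camera("wrist"); im=w[:,:,::-1].copy(); cv2.imwrite("pics/w2.png",im); np.save("w2p.npy",p,allow_pickle=True)
hsv=cv2.cvtColor(im,cv2.COLOR_BGR2HSV); g=hsv[...,2]
nb=~((hsv[...,0]>85)&(hsv[...,0]<110)&(hsv[...,1]>70))
u=proj(p,[[.5003,-.142,.027],[.5003,-.142,.057]]); print(u)
uk=tuple(map(float,u[1]))
for T in (60,90,110,130):
  for k in blob(g<T,uk)[:2]+blob(g>T,uk)[:2]: print(T,cv2.boundingRect(k),circ(p,k,.057),circ(p,k,.027))
for k in blob(nb,uk)[:2]: print("disc",cv2.boundingRect(k),circ(p,k,.027))
cv2.imwrite("pics/w2c.png",cv2.resize(im[100:260,150:350],None,fx=3.5,fy=3.5,interpolation=2))
# hub in top view
t=robot.camera_params("top"); it=cv2.imread("pics/top0.png",0)
for T in (80,90,100,110):
  for k in blob(it>T,(204.,180.))[:2]+blob(it<T,(204.,180.))[:2]: print("top",T,cv2.boundingRect(k),circ(t,k,.0694))
E
```

```text
{'time': np.float64(2.6167), 'q': array([-4.9590e-01,  3.9820e-01,  1.7467e+00, -3.0000e-04,  9.9720e-01,
       -9.5780e-01]), 'position': array([ 0.488 , -0.1379,  0.2212]), 'tool_rot': array([ 5.264e-01,  8.502e-01, -1.000e-04, -3.000e-04]), 'ft_force': array([0.0934, 1.1704, 0.077 ])}
[[256.9764655  185.64948672]
 [257.68873746 191.55783439]]
60 (247, 179, 22, 22) (array([ 0.4993, -0.1401]), np.float64(0.0121), 59) (array([ 0.5034, -0.1462]), np.float64(0.0133), 59)
60 (239, 171, 36, 33) (array([ 0.4968, -0.1382]), np.float64(0.0183), 89) (array([ 0.5008, -0.1441]), np.float64(0.02), 84)
60 (248, 180, 20, 20) (array([ 0.4993, -0.1401]), np.float64(0.0111), 55) (array([ 0.5033, -0.1462]), np.float64(0.0122), 55)
60 (238, 170, 38, 35) (array([ 0.497 , -0.1382]), np.float64(0.0192), 89) (array([ 0.5009, -0.1441]), np.float64(0.0211), 89)
90 (247, 179, 22, 22) (array([ 0.4993, -0.14  ]), np.float64(0.0119), 59) (array([ 0.5034, -0.1461]), np.float64(0.0131), 59)
90 (238, 165, 39, 39) (array([ 0.4957, -0.1351]), np.float64(0.0213), 110) (array([ 0.4995, -0.1407]), np.float64(0.0234), 
[... 1646 characters left out ...]
151), 38)
top 90 (183, 159, 43, 41) (array([0.4963, 0.1483]), np.float64(0.036), 161)
top 100 (194, 170, 18, 17) (array([0.4949, 0.1488]), np.float64(0.0178), 44)
top 100 (184, 165, 31, 34) (array([0.4932, 0.153 ]), np.float64(0.0294), 48)
top 100 (195, 171, 16, 15) (array([0.4948, 0.1488]), np.float64(0.0156), 41)
top 100 (183, 164, 34, 36) (array([0.4934, 0.1535]), np.float64(0.0317), 57)
top 110 (194, 169, 18, 18) (array([0.4954, 0.1486]), np.float64(0.0182), 45)
top 110 (184, 166, 31, 25) (array([0.4953, 0.151 ]), np.float64(0.0272), 38)
top 110 (195, 170, 16, 16) (array([0.4954, 0.1486]), np.float64(0.0162), 44)
top 110 (183, 165, 33, 27) (array([0.4953, 0.151 ]), np.float64(0.029), 42)
```

View pics/w2c.png

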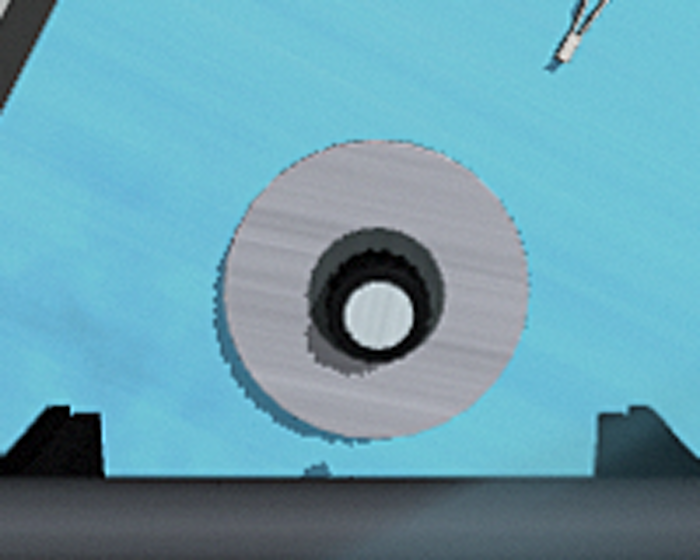

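The crop shows the lid disc, its knob with bright cap, and the open fingertips to either side. Disc centre and cap centre agree to 0.2 mm, and the lid-to-hub vector is (-5.5, +291) mm in both the wrist and top views. I'll go down on the knob.

Call:
apply_moves --pt "-0.4 0.5 2 0 0 0 1" --pt "-0.74 0.91 5 0 0 0 1" --pt "-0.74 0.91 8.5 0 0 0 1" --pt "-0.74 0.91 11.5 0 0 0 1" --pt "-0.74 0.91 14 0 0 0 1"

```text
time: 3.08
position: [0.4992, -0.136, 0.0806]
tool_rot: [0.524, 0.852, 0.0, -0.0]
ft_force: [0.7, 0.3, -0.1]
grip_width: 0.0872
```

Call:
apply_moves --pt "0 0 1.2 0 0 0 1" --pt "0 0 2.2 0 0 0 1" --pt "0 0 2.9 0 0 0 1" --pt "0 0 2.9 0 0 0 1"

```text
time: 3.42
position: [0.4994, -0.1373, 0.0521]
tool_rot: [0.525, 0.851, 0.0, -0.001]
ft_force: [0.3, 0.4, 0.0]
grip_width: 0.0869
```

```bash
python3 - <<'E'
from h import *
from rig import robot
o=robot.get_obs(); print({k:np.round(o[k],4) for k in("time","position","tool_rot","ft_force","moment")})
im=robot.camera("wrist")[:,:,::-1].copy(); cv2.imwrite("pics/w3.png",im)
E
```

```text
{'time': np.float64(3.4167), 'position': array([ 0.4994, -0.1373,  0.0521]), 'tool_rot': array([ 5.249e-01,  8.512e-01,  0.000e+00, -5.000e-04]), 'ft_force': array([0.2881, 0.4112, 0.0285]), 'moment': array([-0.1223, -0.0341,  0.0274])}
```

View pics/w3.png

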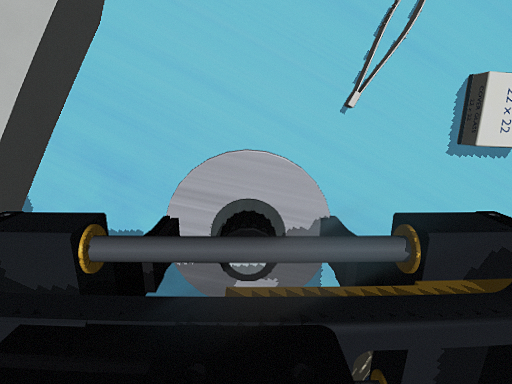

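The knob stands between the jaws at about (250,245), and the clutter is clear of them. Measured y is 3 mm short of target, so I'll correct that before closing.

Call:
apply_moves --pt "-0.15 -0.07 0 0 0 0 1" --pt "-0.29 -0.14 0 0 0 0 1" --pt "-0.29 -0.14 0 0 0 0 1" --pt "-0.29 -0.14 0 0 0 0 1"

```text
time: 3.8
position: [0.4999, -0.1422, 0.0533]
tool_rot: [0.526, 0.851, 0.0, 0.001]
ft_force: [0.3, -0.2, -0.2]
grip_width: 0.0869
```

Call:
apply_moves --pt "0 0 0 0 0 0 1"

```text
time: 3.88
position: [0.4996, -0.142, 0.0531]
tool_rot: [0.526, 0.851, 0.0, 0.0]
ft_force: [-1.0, 0.3, -0.4]
grip_width: 0.0871
```

Call:
apply_moves --pt "0 0 0 0 0 0 1"

```text
time: 3.97
position: [0.4995, -0.1419, 0.0528]
tool_rot: [0.526, 0.851, 0.0, 0.0]
ft_force: [-1.0, 0.1, -0.9]
grip_width: 0.087
```

Call:
apply_moves --pt "0 0 0 0 0 0 1"

```text
time: 4.05
position: [0.4994, -0.1418, 0.0527]
tool_rot: [0.526, 0.851, 0.0, 0.0]
ft_force: [0.6, -0.3, 0.4]
grip_width: 0.0869
```

Call:
apply_moves --pt "0 0 0 0 0 0 1"

```text
time: 4.13
position: [0.4994, -0.1418, 0.0526]
tool_rot: [0.526, 0.851, 0.0, -0.0]
ft_force: [0.2, -0.6, 0.2]
grip_width: 0.087
```

Call:
apply_moves --pt "0.06 0.03 0.1 0 0 0 1" --pt "0.11 0.06 0.15 0 0 0 0.6" --pt "0.11 0.06 0.15 0 0 0 0.4" --pt "0.11 0.06 0.15 0 0 0 0" --pt "0.11 0.06 0.15 0 0 0 0" --newtons 12

```text
time: 4.55
position: [0.4995, -0.1405, 0.051]
tool_rot: [0.526, 0.851, -0.0, -0.0]
ft_force: [-0.2, -0.3, -0.5]
grip_width: 0.0681
```

Call:
apply_moves --pt "0 0 0 0 0 0 0" --pt "0 0 0 0 0 0 0" --pt "0 0 0 0 0 0 0" --pt "0 0 0 0 0 0 0" --pt "0 0 0 0 0 0 0" --newtons 12

```text
time: 4.97
position: [0.4995, -0.1405, 0.0511]
tool_rot: [0.526, 0.851, -0.0, 0.0]
ft_force: [0.1, 0.3, 0.2]
grip_width: 0.0346
```

Call:
apply_moves --pt "0 0 0 0 0 0 0" --pt "0 0 0 0 0 0 0" --newtons 45

```text
time: 5.13
position: [0.4996, -0.1405, 0.0511]
tool_rot: [0.526, 0.851, 0.0, 0.0]
ft_force: [1.2, 0.1, 0.2]
grip_width: 0.0319
```

Call:
apply_moves --pt "0 0 -1 0 0 0 0" --pt "0 0 -3 0 0 0 0" --pt "0 0 -6 0 0 0 0" --pt "0 0 -9 0 0 0 0" --pt "1 0.5 -11.5 0 0 0 0" --newtons 50

```text
time: 5.55
position: [0.5, -0.1308, 0.1682]
tool_rot: [0.526, 0.85, -0.0, 0.001]
ft_force: [0.3, 0.5, -1.8]
grip_width: 0.0319
```

Call:
apply_moves --pt "2 1 -0.5 0 0 0 0" --pt "5 2.4 -0.5 0 0 0 0" --pt "8 3.8 -0.5 0 0 0 0" --pt "11 5.2 -0.5 0 0 0 0" --pt "14 6.6 -0.5 0 0 0 0"

```text
time: 5.97
position: [0.4951, 0.0268, 0.1716]
tool_rot: [0.526, 0.85, -0.0, -0.0]
ft_force: [1.0, -0.7, -1.7]
grip_width: 0.0318
```

Call:
apply_moves --pt "3 1.4 0 0 0 0 0" --pt "6 2.8 0 0 0 0 0" --pt "8.5 4 0 0 0 0 0" --pt "10.3 4.9 0 0 0 0 0" --pt "11.3 5.36 0 0 0 0 0"

```text
time: 6.38
position: [0.4924, 0.1528, 0.1714]
tool_rot: [0.525, 0.851, 0.0, -0.0]
ft_force: [0.1, -0.1, -2.2]
grip_width: 0.0321
```

Call:
apply_moves --pt "0 0 0 0 0 0 0" --pt "0 0 0 0 0 0 0" --pt "0 0 0 0 0 0 0" --pt "0 0 0 0 0 0 0" --pt "0 0 0 0 0 0 0"

```text
time: 6.8
position: [0.4934, 0.1492, 0.1711]
tool_rot: [0.527, 0.85, -0.0, -0.0]
ft_force: [-0.2, -0.2, -1.8]
grip_width: 0.0319
```

```bash
python3 - <<'E'
from h import *
from rig import robot
o=robot.get_obs(); print({k:np.round(o[k],4) for k in("time","position","q","tool_rot","ft_force","moment","grip_width")})
print(go(o,[.4938,.1505,.124],116.5))
im=robot.camera("wrist")[:,:,::-1].copy()
s=robot.camera("side")[:,:,::-1].copy()
cv2.imwrite("pics/w4.png",cv2.vconcat([im[130:330,120:390],cv2.resize(s[110:250,170:359],(270,200))]))
E
```

```text
{'time': np.float64(6.8), 'position': array([0.4934, 0.1492, 0.1711]), 'q': array([ 7.6700e-02,  4.8420e-01,  1.7756e+00, -3.0000e-04,  8.8200e-01,
       -3.8490e-01]), 'tool_rot': array([ 5.265e-01,  8.502e-01, -2.000e-04, -0.000e+00]), 'ft_force': array([-0.1581, -0.2048, -1.835 ]), 'moment': array([-0.0469,  0.0687,  0.0305]), 'grip_width': np.float64(0.0319)}
(array([0.1 , 0.09, 4.71]), np.float64(116.5), np.float64(-0.0))
```

View pics/w4.png

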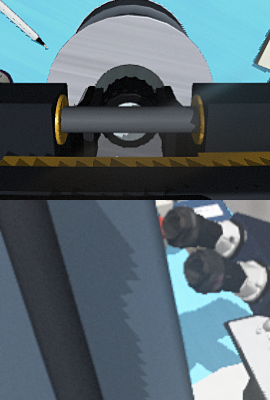

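The lid hangs level in the jaws over the rotor, and the arm blocks the side view. I'll go down gently.

Call:
apply_moves --pt "0.05 0.05 1 0 0 0 0" --pt "0.1 0.09 2.5 0 0 0 0" --pt "0.1 0.09 4 0 0 0 0" --pt "0.1 0.09 4.6 0 0 0 0" --pt "0.1 0.09 4.6 0 0 0 0"

```text
time: 7.32
position: [0.4924, 0.1514, 0.1232]
tool_rot: [0.526, 0.851, -0.001, -0.002]
ft_force: [-0.6, 0.3, -1.4]
grip_width: 0.0315
```

Call:
apply_moves --pt "0 0 0 0 0 0 0" --pt "0 0 0 0 0 0 0" --pt "0 0 0 0 0 0 0" --pt "0 0 0 0 0 0 0"

```text
time: 7.65
position: [0.4942, 0.1518, 0.1257]
tool_rot: [0.526, 0.851, 0.0, 0.001]
ft_force: [-0.6, 0.5, -2.1]
grip_width: 0.0321
```

Call:
apply_moves --pt "0 0 0.1 0 0 0 0" --pt "0 0 0.2 0 0 0 0" --pt "0 0 0.3 0 0 0 0" --pt "0 0 0.3 0 0 0 0"

```text
time: 7.98
position: [0.4936, 0.1517, 0.1219]
tool_rot: [0.526, 0.851, -0.0, -0.0]
ft_force: [-0.1, -0.3, -2.2]
grip_width: 0.032
```

Call:
apply_moves --pt "-0.05 -0.02 0 0 0 0 0" --pt "-0.1 -0.03 0 0 0 0 0" --pt "-0.1 -0.03 0 0 0 0 0" --pt "-0.1 -0.03 0 0 0 0 0" --pt "-0.1 -0.03 0 0 0 0 0"

```text
time: 8.4
position: [0.4939, 0.1507, 0.1221]
tool_rot: [0.526, 0.851, 0.0, 0.0]
ft_force: [0.5, -0.3, -1.7]
grip_width: 0.0316
```

Call:
apply_moves --pt "0 0 0.05 0 0 0 0" --pt "0 0 0.1 0 0 0 0" --pt "0 0 0.15 0 0 0 0" --pt "0 0 0.2 0 0 0 0" --pt "0 0 0.2 0 0 0 0"

```text
time: 8.82
position: [0.4937, 0.1507, 0.1199]
tool_rot: [0.526, 0.851, -0.0, -0.0]
ft_force: [-0.1, 0.7, -2.5]
grip_width: 0.0321
```

Call:
apply_moves --pt "0 0 0.05 0 0 0 0" --pt "0 0 0.1 0 0 0 0" --pt "0 0 0.1 0 0 0 0" --pt "0 0 0.1 0 0 0 0"

```text
time: 9.15
position: [0.4938, 0.1507, 0.119]
tool_rot: [0.526, 0.851, -0.0, -0.0]
ft_force: [0.7, -0.2, -2.2]
grip_width: 0.0322
```

The foot is about 1.5 mm inside the bore with no side force, so the centring is good. I'll ease down until it touches.

Call:
apply_moves --pt "0 0 0.05 0 0 0 0" --pt "0 0 0.1 0 0 0 0" --pt "0 0 0.1 0 0 0 0"

```text
time: 9.4
position: [0.4938, 0.1507, 0.118]
tool_rot: [0.526, 0.851, -0.0, -0.0]
ft_force: [-0.3, -0.3, -2.0]
grip_width: 0.032
```

Call:
apply_moves --pt "0 0 0.05 0 0 0 0" --pt "0 0 0.05 0 0 0 0" --pt "0 0 0.05 0 0 0 0"

```text
time: 9.65
position: [0.4939, 0.1507, 0.1176]
tool_rot: [0.526, 0.851, 0.0, 0.0]
ft_force: [0.6, -0.4, -2.4]
grip_width: 0.032
```

Call:
apply_moves --pt "0 0 0.05 0 0 0 0" --pt "0 0 0.05 0 0 0 0" --pt "0 0 0.05 0 0 0 0"

```text
time: 9.9
position: [0.494, 0.1507, 0.1171]
tool_rot: [0.526, 0.851, 0.0, 0.0]
ft_force: [-0.4, -0.7, -1.1]
grip_width: 0.0318
```

Call:
apply_moves --pt "0 0 0.05 0 0 0 0" --pt "0 0 0.05 0 0 0 0" --pt "0 0 0.05 0 0 0 0"

```text
time: 10.15
position: [0.494, 0.1507, 0.1166]
tool_rot: [0.526, 0.851, 0.0, 0.0]
ft_force: [-0.1, -0.4, -0.6]
grip_width: 0.0321
```

Call:
apply_moves --pt "0 0 0.05 0 0 0 0" --pt "0 0 0.05 0 0 0 0" --pt "0 0 0.05 0 0 0 0"

```text
time: 10.4
position: [0.494, 0.1507, 0.1161]
tool_rot: [0.526, 0.851, 0.0, 0.0]
ft_force: [1.3, -0.4, -0.6]
grip_width: 0.032
```

Call:
apply_moves --pt "0 0 0.05 0 0 0 0" --pt "0 0 0.05 0 0 0 0" --pt "0 0 0.05 0 0 0 0"

```text
time: 10.65
position: [0.4939, 0.1506, 0.1156]
tool_rot: [0.526, 0.851, 0.0, 0.0]
ft_force: [1.0, -1.3, -1.2]
grip_width: 0.032
```

Call:
apply_moves --pt "0 0 0.05 0 0 0 0" --pt "0 0 0.05 0 0 0 0" --pt "0 0 0.05 0 0 0 0"

```text
time: 10.9
position: [0.4939, 0.1507, 0.115]
tool_rot: [0.526, 0.851, 0.0, 0.0]
ft_force: [0.3, -0.2, -1.0]
grip_width: 0.0319
```

Call:
apply_moves --pt "0 0 0.05 0 0 0 0" --pt "0 0 0.05 0 0 0 0" --pt "0 0 0.05 0 0 0 0"

```text
time: 11.15
position: [0.4937, 0.1508, 0.1144]
tool_rot: [0.526, 0.851, -0.0, -0.0]
ft_force: [1.2, -0.5, -3.3]
grip_width: 0.0322
```

Call:
apply_moves --pt "0 0 0.06 0 0 0 0" --pt "0 0 0.06 0 0 0 0" --pt "0 0 0.06 0 0 0 0"

```text
time: 11.4
position: [0.4937, 0.1507, 0.1139]
tool_rot: [0.526, 0.851, -0.0, -0.0]
ft_force: [0.8, -0.4, -2.1]
grip_width: 0.0316
```

Call:
apply_moves --pt "0 0 0.06 0 0 0 0" --pt "0 0 0.06 0 0 0 0" --pt "0 0 0.06 0 0 0 0"

```text
time: 11.65
position: [0.4937, 0.1507, 0.1133]
tool_rot: [0.526, 0.851, -0.0, -0.0]
ft_force: [1.1, -0.9, -2.6]
grip_width: 0.0319
```

```bash
python3 - <<'E'
from h import *
from rig import robot
o=robot.get_obs(); print({k:np.round(o[k],4) for k in("time","position","q","tool_rot","ft_force","moment","grip_width")})
E
```

```text
{'time': np.float64(11.65), 'position': array([0.4937, 0.1507, 0.1133]), 'q': array([ 0.0796,  0.582 ,  1.8165, -0.    ,  0.7433, -0.3841]), 'tool_rot': array([ 5.257e-01,  8.507e-01, -1.000e-04, -1.000e-04]), 'ft_force': array([ 1.088 , -0.9393, -2.5738]), 'moment': array([-0.2669,  0.0055,  0.0226]), 'grip_width': np.float64(0.0319)}
```

Call:
apply_moves --pt "0 0 0.06 0 0 0 0" --pt "0 0 0.06 0 0 0 0" --pt "0 0 0.06 0 0 0 0"

```text
time: 11.9
position: [0.4938, 0.1507, 0.1131]
tool_rot: [0.526, 0.851, 0.0, 0.0]
ft_force: [-0.8, -1.0, 2.6]
grip_width: 0.0317
```

Call:
apply_moves --pt "0 0 0.06 0 0 0 0" --pt "0 0 0.06 0 0 0 0" --pt "0 0 0.06 0 0 0 0"

```text
time: 12.15
position: [0.4938, 0.1506, 0.113]
tool_rot: [0.526, 0.851, -0.0, 0.0]
ft_force: [-1.5, -2.2, 8.1]
grip_width: 0.0319
```

Call:
apply_moves --pt "0 0 0.05 0 0 0 0" --pt "0 0 0.05 0 0 0 0" --pt "0 0 0.05 0 0 0 0"

```text
time: 12.4
position: [0.4938, 0.1506, 0.113]
tool_rot: [0.526, 0.851, 0.0, 0.0]
ft_force: [-3.1, -1.0, 10.6]
grip_width: 0.0318
```

It touches at TCP z 0.1130, so the foot is 10.5 mm above the hub origin, on a thread ramp close to a start. I'll ease off to about 5 N and turn backward, following the ramp up at 0.055 mm/deg.

Call:
apply_moves --pt "0 0 -0.05 0 0 0 0" --pt "0 0 -0.08 0 0 -2 0" --pt "0 0 -0.1 0 0 -5 0" --pt "0 0 -0.12 0 0 -9 0" --pt "0 0 -0.12 0 0 -9 0"

```text
time: 12.82
position: [0.4943, 0.1507, 0.1136]
tool_rot: [0.456, 0.89, 0.0, 0.001]
ft_force: [-0.7, -0.6, 5.5]
grip_width: 0.0318
```

```bash
cat > st.py <<'E'
from h import *
from rig import robot
o=robot.get_obs(); print({k:np.round(o[k],4) for k in("time","position","ft_force","moment","grip_width")},go(o,[.4938,.1506,o["position"][2]])[:2],o["q"][5].round(3))
E
python3 st.py
```

```text
{'time': np.float64(12.8167), 'position': array([0.4943, 0.1507, 0.1136]), 'ft_force': array([-0.6884, -0.627 ,  5.4617]), 'moment': array([-0.3008,  0.0597,  0.0232]), 'grip_width': np.float64(0.0318)} (array([ 0.02, -0.04, -0.  ]), np.float64(125.7)) -0.543
```

Call:
apply_moves --pt "0 0 -0.05 0 0 -5 0" --pt "0 0 -0.09 0 0 -10 0" --pt "0 0 -0.13 0 0 -15 0" --pt "0 0 -0.16 0 0 -20 0" --pt "0 0 -0.16 0 0 -20 0"

```text
time: 13.23
position: [0.4939, 0.1506, 0.1147]
tool_rot: [0.295, 0.955, 0.0, 0.0]
ft_force: [-1.6, -1.7, 2.3]
grip_width: 0.032
```

```bash
python3 st.py
```

```text
{'time': np.float64(13.2333), 'position': array([0.4939, 0.1506, 0.1147]), 'ft_force': array([-1.5869, -1.7378,  2.2586]), 'moment': array([-0.3467,  0.0798,  0.0046]), 'grip_width': np.float64(0.032)} (array([ 0.01, -0.01, -0.  ]), np.float64(145.7)) -0.892
```

Call:
apply_moves --pt "0 0 -0.03 0 0 -5 0" --pt "0 0 -0.05 0 0 -10 0" --pt "0 0 -0.08 0 0 -15 0" --pt "0 0 -0.11 0 0 -20 0" --pt "0 0 -0.11 0 0 -20 0"

```text
time: 13.65
position: [0.4938, 0.1505, 0.1158]
tool_rot: [0.126, 0.992, -0.0, 0.0]
ft_force: [-0.9, -3.1, 3.8]
grip_width: 0.032
```

Call:
apply_moves --pt "0 0 -0.03 0 0 -5 0" --pt "0 0 -0.055 0 0 -10 0" --pt "0 0 -0.08 0 0 -15 0" --pt "0 0 -0.08 0 0 -15 0"

```text
time: 13.98
position: [0.4939, 0.1505, 0.1166]
tool_rot: [-0.004, 1.0, -0.0, 0.0]
ft_force: [-0.8, -3.2, 5.1]
grip_width: 0.0319
```

```bash
python3 st.py
```

```text
{'time': np.float64(13.9833), 'position': array([0.4939, 0.1505, 0.1166]), 'ft_force': array([-0.7898, -3.2317,  5.0725]), 'moment': array([-0.57  ,  0.1188, -0.0265]), 'grip_width': np.float64(0.0319)} (array([ 0.01,  0.01, -0.  ]), np.float64(-179.5)) -1.499
```

Call:
apply_moves --pt "0 -0.02 -0.03 0 0 -5 0" --pt "0 -0.03 -0.06 0 0 -10 0" --pt "0 -0.03 -0.08 0 0 -15 0" --pt "0 -0.03 -0.08 0 0 -15 0"

```text
time: 14.32
position: [0.4941, 0.1506, 0.1173]
tool_rot: [-0.134, 0.991, 0.0, 0.0]
ft_force: [0.3, -0.9, 1.9]
grip_width: 0.0323
```

Call:
apply_moves --pt "0 0 -0.02 0 0 -4 0" --pt "0 0 -0.03 0 0 -6 0" --pt "0 0 -0.03 0 0 -6 0"

```text
time: 14.57
position: [0.4942, 0.151, 0.1173]
tool_rot: [-0.185, 0.983, 0.0, 0.0]
ft_force: [0.7, 0.6, 0.7]
grip_width: 0.0323
```

Call:
apply_moves --pt "0 0 0.01 0 0 -3 0" --pt "0 0 0.02 0 0 -5 0" --pt "0 0 0.02 0 0 -5 0"

```text
time: 14.82
position: [0.4946, 0.1512, 0.1173]
tool_rot: [-0.227, 0.974, 0.001, 0.001]
ft_force: [1.8, 1.4, 1.3]
grip_width: 0.032
```

```bash
python3 st.py
```

```text
{'time': np.float64(14.8167), 'position': array([0.4946, 0.1512, 0.1173]), 'ft_force': array([1.8034, 1.389 , 1.2937]), 'moment': array([ 0.4642, -0.1886, -0.0154]), 'grip_width': np.float64(0.032)} (array([ 0.1 , -0.02, -0.  ]), np.float64(-153.7)) -1.952
```

Call:
apply_moves --pt "0.04 0 0.02 0 0 -3 0" --pt "0.07 -0.01 0.04 0 0 -5 0" --pt "0.07 -0.01 0.04 0 0 -5 0"

```text
time: 15.07
position: [0.4933, 0.15, 0.1165]
tool_rot: [-0.271, 0.963, -0.0, 0.0]
ft_force: [1.3, -0.9, -1.4]
grip_width: 0.0317
```

```bash
python3 st.py
```

```text
{'time': np.float64(15.0667), 'position': array([0.4933, 0.15  , 0.1165]), 'ft_force': array([ 1.3195, -0.9416, -1.3573]), 'moment': array([-0.1843, -0.2205,  0.0237]), 'grip_width': np.float64(0.0317)} (array([-0.07,  0.02, -0.  ]), np.float64(-148.6)) -2.04
```

Dropped: the contact force went to zero and z fell. I'll follow it down without turning, re-centred, to feel the thread.

Call:
apply_moves --pt "-0.03 0.01 0.08 0 0 0 0" --pt "-0.05 0.01 0.16 0 0 0 0" --pt "-0.05 0.01 0.24 0 0 0 0" --pt "-0.05 0.01 0.28 0 0 0 0" --pt "-0.05 0.01 0.28 0 0 0 0"

```text
time: 15.48
position: [0.4937, 0.15, 0.1139]
tool_rot: [-0.272, 0.962, -0.0, -0.0]
ft_force: [1.6, -3.3, -1.5]
grip_width: 0.032
```

```bash
python3 st.py
```

```text
{'time': np.float64(15.4833), 'position': array([0.4937, 0.15  , 0.1139]), 'ft_force': array([ 1.6471, -3.2787, -1.4602]), 'moment': array([-0.6969, -0.2389,  0.0209]), 'grip_width': np.float64(0.032)} (array([-0.04,  0.05, -0.  ]), np.float64(-148.5)) -2.042
```

Call:
apply_moves --pt "0.01 -0.02 0.05 0 0 0 0" --pt "0.02 -0.03 0.1 0 0 0 0" --pt "0.02 -0.03 0.13 0 0 0 0" --pt "0.02 -0.03 0.13 0 0 0 0"

```text
time: 15.82
position: [0.4936, 0.1499, 0.1135]
tool_rot: [-0.272, 0.962, -0.0, 0.0]
ft_force: [-0.2, -3.1, 5.1]
grip_width: 0.032
```

```bash
python3 st.py
```

```text
{'time': np.float64(15.8167), 'position': array([0.4936, 0.1499, 0.1135]), 'ft_force': array([-0.1586, -3.1149,  5.0552]), 'moment': array([-0.6206,  0.0326, -0.0365]), 'grip_width': np.float64(0.032)} (array([-0.05,  0.05, -0.  ]), np.float64(-148.4)) -2.043
```

Firm at 11.0 mm, which matches "just dropped". Now I'll drive forward at pitch rate under light pressure.

Call:
apply_moves --pt "0.01 -0.02 0 0 0 4 0" --pt "0.01 -0.02 0.02 0 0 9 0" --pt "0.01 -0.02 0.05 0 0 14 0" --pt "0.01 -0.02 0.08 0 0 20 0" --pt "0.01 -0.02 0.08 0 0 20 0"

```text
time: 16.23
position: [0.4933, 0.1498, 0.1122]
tool_rot: [-0.1, 0.995, 0.0, -0.0]
ft_force: [-0.8, -3.7, 3.0]
grip_width: 0.032
```

```bash
python3 st.py
```

```text
{'time': np.float64(16.2333), 'position': array([0.4933, 0.1498, 0.1122]), 'ft_force': array([-0.8058, -3.6683,  3.0055]), 'moment': array([-0.6404,  0.0204, -0.0717]), 'grip_width': np.float64(0.032)} (array([-0.06,  0.07, -0.  ]), np.float64(-168.6)) -1.693
```

Call:
apply_moves --pt "0 -0.02 0.03 0 0 5 0" --pt "0 -0.03 0.06 0 0 10 0" --pt "0 -0.03 0.09 0 0 15 0" --pt "0 -0.03 0.12 0 0 20 0" --pt "0 -0.03 0.12 0 0 20 0"

```text
time: 16.65
position: [0.494, 0.1501, 0.1112]
tool_rot: [0.073, 0.997, 0.001, 0.0]
ft_force: [-0.8, 0.1, 4.3]
grip_width: 0.0322
```

```bash
python3 st.py
```

```text
{'time': np.float64(16.65), 'position': array([0.494 , 0.1501, 0.1112]), 'ft_force': array([-0.7862,  0.1482,  4.2891]), 'moment': array([-0.1165, -0.0472, -0.033 ]), 'grip_width': np.float64(0.0322)} (array([0.02, 0.05, 0.  ]), np.float64(171.6)) -1.347
```

Threading smoothly: 1.0–1.3 mm per 20°, side force gone, Mz small. On with it.

Call:
apply_moves --pt "0 0 0.02 0 0 5 0" --pt "0 0 0.05 0 0 10 0" --pt "0 0 0.08 0 0 15 0" --pt "0 0 0.1 0 0 20 0" --pt "0 0 0.1 0 0 20 0"

```text
time: 17.07
position: [0.4943, 0.15, 0.1101]
tool_rot: [0.245, 0.97, 0.001, 0.001]
ft_force: [1.0, 0.0, 3.0]
grip_width: 0.0319
```

```bash
python3 st.py
```

```text
{'time': np.float64(17.0667), 'position': array([0.4943, 0.15  , 0.1101]), 'ft_force': array([1.007 , 0.0466, 3.0332]), 'moment': array([ 0.0087, -0.157 , -0.0158]), 'grip_width': np.float64(0.0319)} (array([ 0.07,  0.03, -0.  ]), np.float64(151.7)) -1.0
```

Call:
apply_moves --pt "0 0 0.02 0 0 5 0" --pt "0 0 0.05 0 0 10 0" --pt "0 0 0.08 0 0 15 0" --pt "0 0 0.08 0 0 15 0"

```text
time: 17.4
position: [0.4943, 0.1497, 0.1092]
tool_rot: [0.369, 0.93, 0.0, 0.0]
ft_force: [0.4, -0.1, 3.7]
grip_width: 0.0321
```

```bash
python3 st.py
```

```text
{'time': np.float64(17.4), 'position': array([0.4943, 0.1497, 0.1092]), 'ft_force': array([ 0.4472, -0.1323,  3.7432]), 'moment': array([-0.1733, -0.1589, -0.0263]), 'grip_width': np.float64(0.0321)} (array([ 0.09,  0.03, -0.  ]), np.float64(136.7)) -0.739
```

Call:
apply_moves --pt "0 0 0.02 0 0 4 0" --pt "0 0 0.04 0 0 8 0" --pt "0 0 0.04 0 0 8 0"

```text
time: 17.65
position: [0.4943, 0.1492, 0.1091]
tool_rot: [0.432, 0.902, -0.0, 0.001]
ft_force: [1.5, -1.8, 5.8]
grip_width: 0.0325
```

```bash
python3 st.py
```

```text
{'time': np.float64(17.65), 'position': array([0.4943, 0.1492, 0.1091]), 'ft_force': array([ 1.4981, -1.7753,  5.7744]), 'moment': array([-0.5231,  0.0922,  0.009 ]), 'grip_width': np.float64(0.0325)} (array([ 0.14,  0.05, -0.  ]), np.float64(128.8)) -0.6
```

Disc down (6.6 mm). Now I'll take up the play without extra press and watch Mz.

Call:
apply_moves --pt "0.03 0.01 -0.02 0 0 4 0" --pt "0.05 0.02 -0.02 0 0 8 0" --pt "0.05 0.02 -0.02 0 0 12 0" --pt "0.05 0.02 -0.02 0 0 12 0" --newtons 60

```text
time: 17.98
position: [0.4938, 0.1496, 0.109]
tool_rot: [0.524, 0.852, -0.0, 0.0]
ft_force: [1.0, -3.4, 5.1]
grip_width: 0.0323
```

```bash
python3 st.py
```

```text
{'time': np.float64(17.9833), 'position': array([0.4938, 0.1496, 0.109 ]), 'ft_force': array([ 1.0438, -3.3715,  5.1171]), 'moment': array([-0.8101,  0.1373, -0.0009]), 'grip_width': np.float64(0.0323)} (array([ 0.09,  0.05, -0.  ]), np.float64(116.8)) -0.39
```

Call:
apply_moves --pt "0 0 0 0 0 3 0" --pt "0 0 0 0 0 6 0" --pt "0 0 0 0 0 6 0"

```text
time: 18.23
position: [0.4939, 0.1503, 0.109]
tool_rot: [0.567, 0.824, 0.0, 0.0]
ft_force: [2.2, -1.0, 4.5]
grip_width: 0.0323
```

```bash
python3 st.py
```

```text
{'time': np.float64(18.2333), 'position': array([0.4939, 0.1503, 0.109 ]), 'ft_force': array([ 2.2238, -1.0257,  4.461 ]), 'moment': array([-0.2025,  0.0716,  0.525 ]), 'grip_width': np.float64(0.0323)} (array([ 0.04, -0.  , -0.  ]), np.float64(110.9)) -0.287
```

Torque is up to 0.53 N m. A touch more, to the middle of the band.

Call:
apply_moves --pt "0 0 0 0 0 1 0" --pt "0 0 0 0 0 1 0" --pt "0 0 0 0 0 1 0"

```text
time: 18.48
position: [0.494, 0.1502, 0.109]
tool_rot: [0.575, 0.818, 0.0, 0.001]
ft_force: [3.1, 1.8, 4.6]
grip_width: 0.032
```

```bash
python3 st.py
```

```text
{'time': np.float64(18.4833), 'position': array([0.494 , 0.1502, 0.109 ]), 'ft_force': array([3.0701, 1.7923, 4.6255]), 'moment': array([ 0.0562, -0.0464,  1.3878]), 'grip_width': np.float64(0.032)} (array([ 0.04, -0.  , -0.  ]), np.float64(109.9)) -0.267
```

The joint is stiff, and Mz overshot to 1.39 N m. I'll ease it back and re-tighten in finer steps.

Call:
apply_moves --pt "0 0 0 0 0 -1 0" --pt "0 0 0 0 0 -1 0" --pt "0 0 0 0 0 -1 0"

```text
time: 18.73
position: [0.494, 0.1503, 0.109]
tool_rot: [0.569, 0.822, 0.001, 0.0]
ft_force: [2.6, 0.9, 4.7]
grip_width: 0.0314
```

```bash
python3 st.py
```

```text
{'time': np.float64(18.7333), 'position': array([0.494 , 0.1503, 0.109 ]), 'ft_force': array([2.6325, 0.9495, 4.6583]), 'moment': array([ 0.0681, -0.0312,  0.8498]), 'grip_width': np.float64(0.0314)} (array([ 0.04, -0.  ,  0.  ]), np.float64(110.6)) -0.282
```

Call:
apply_moves --pt "0 0 0 0 0 -1 0" --pt "0 0 0 0 0 -2 0" --pt "0 0 0 0 0 -2 0" --pt "0 0 0 0 0 -2 0"

```text
time: 19.07
position: [0.4939, 0.1502, 0.109]
tool_rot: [0.558, 0.83, 0.001, -0.0]
ft_force: [2.1, 0.4, 6.0]
grip_width: 0.0317
```

```bash
python3 st.py
```

```text
{'time': np.float64(19.0667), 'position': array([0.4939, 0.1502, 0.109 ]), 'ft_force': array([2.0995, 0.3588, 6.0117]), 'moment': array([-0.1524,  0.0327, -0.3837]), 'grip_width': np.float64(0.0317)} (array([0.04, 0.  , 0.  ]), np.float64(112.2)) -0.312
```

Call:
apply_moves --pt "0 0 0 0 0 -1 0" --pt "0 0 0 0 0 -2 0" --pt "0 0 0 0 0 -3 0" --pt "0 0 0 0 0 -3 0" --pt "0 0 0 0 0 -3 0"

```text
time: 19.48
position: [0.4933, 0.1503, 0.109]
tool_rot: [0.535, 0.845, 0.001, -0.001]
ft_force: [1.3, 1.0, 5.3]
grip_width: 0.0318
```

```bash
python3 st.py
```

```text
{'time': np.float64(19.4833), 'position': array([0.4933, 0.1503, 0.109 ]), 'ft_force': array([1.2782, 0.9557, 5.297 ]), 'moment': array([-0.0629,  0.1432, -0.1297]), 'grip_width': np.float64(0.0318)} (array([0.01, 0.06, 0.  ]), np.float64(115.3)) -0.366
```

Loose again. I'll re-tighten in small settled steps.

Call:
apply_moves --pt "0 0 0 0 0 1 0" --pt "0 0 0 0 0 2 0" --pt "0 0 0 0 0 3 0" --pt "0 0 0 0 0 3 0" --pt "0 0 0 0 0 3 0"

```text
time: 19.9
position: [0.4937, 0.1501, 0.109]
tool_rot: [0.556, 0.831, 0.0, -0.0]
ft_force: [1.6, -0.6, 4.8]
grip_width: 0.0319
```

```bash
python3 st.py
```

```text
{'time': np.float64(19.9), 'position': array([0.4937, 0.1501, 0.109 ]), 'ft_force': array([ 1.565 , -0.6204,  4.8143]), 'moment': array([-0.0543,  0.0671,  0.4905]), 'grip_width': np.float64(0.0319)} (array([0.04, 0.03, 0.  ]), np.float64(112.5)) -0.315
```

Call:
apply_moves --pt "0 0 0 0 0 0.5 0" --pt "0 0 0 0 0 0.5 0" --pt "0 0 0 0 0 0.5 0" --pt "0 0 0 0 0 0.5 0"

```text
time: 20.23
position: [0.4937, 0.1502, 0.109]
tool_rot: [0.559, 0.829, 0.0, -0.0]
ft_force: [2.0, 0.2, 6.3]
grip_width: 0.0317
```

```bash
python3 st.py
```

```text
{'time': np.float64(20.2333), 'position': array([0.4937, 0.1502, 0.109 ]), 'ft_force': array([2.0189, 0.2339, 6.2626]), 'moment': array([-0.0607, -0.0109,  0.5366]), 'grip_width': np.float64(0.0317)} (array([0.04, 0.02, 0.  ]), np.float64(112.0)) -0.307
```

Call:
apply_moves --pt "0 0 0 0 0 0.3 0" --pt "0 0 0 0 0 0.3 0" --pt "0 0 0 0 0 0.3 0" --pt "0 0 0 0 0 0.3 0"

```text
time: 20.57
position: [0.4938, 0.1501, 0.109]
tool_rot: [0.561, 0.828, 0.0, 0.0]
ft_force: [1.9, 0.4, 5.3]
grip_width: 0.0317
```

```bash
python3 st.py
```

```text
{'time': np.float64(20.5667), 'position': array([0.4938, 0.1501, 0.109 ]), 'ft_force': array([1.9499, 0.3817, 5.2678]), 'moment': array([-0.0594, -0.0023,  0.6615]), 'grip_width': np.float64(0.0317)} (array([0.04, 0.02, 0.  ]), np.float64(111.7)) -0.302
```

0.66 N m, settled. Now I'll ease the press, let go and rise.

Call:
apply_moves --pt "0 0 -0.05 0 0 0 0" --pt "0 0 -0.05 0 0 0 0.6" --pt "0 0 -0.05 0 0 0 1" --pt "0 0 -0.05 0 0 0 1" --pt "0 0 -0.05 0 0 0 1"

```text
time: 20.98
position: [0.4923, 0.1499, 0.1087]
tool_rot: [0.561, 0.827, -0.001, -0.001]
ft_force: [-0.4, 0.0, -0.2]
grip_width: 0.0509
```

Call:
apply_moves --pt "0 0 0 0 0 0 1" --pt "0 0 0 0 0 0 1" --pt "0 0 0 0 0 0 1" --pt "0 0 0 0 0 0 1" --pt "0 0 0 0 0 0 1"

```text
time: 21.4
position: [0.4935, 0.15, 0.1093]
tool_rot: [0.561, 0.828, 0.0, -0.0]
ft_force: [-0.8, -0.0, 0.3]
grip_width: 0.0829
```

Call:
apply_moves --pt "0 0 -1 0 0 0 1" --pt "0 0 -3 0 0 0 1" --pt "0 0 -6 0 0 0 1" --pt "0 0 -9 0 0 0 1" --pt "0 0 -12 0 0 0 1"

```text
time: 21.82
position: [0.4931, 0.15, 0.2311]
tool_rot: [0.561, 0.828, -0.0, -0.0]
ft_force: [0.3, 0.3, 0.3]
grip_width: 0.0869
```

Call:
apply_moves --pt "-1.5 0.6 -1 0 0 0 1" --pt "-1.5 0.6 -2 0 0 0 1" --pt "-1.5 0.6 -2 0 0 0 1" --pt "-1.5 0.6 -2 0 0 0 1"

```text
time: 22.15
position: [0.504, 0.1385, 0.2494]
tool_rot: [0.561, 0.828, -0.0, -0.0]
ft_force: [-0.8, -0.3, 0.4]
grip_width: 0.0875
```

```bash
python3 st.py; python3 - <<'E'
from h import *
from rig import robot
p=robot.camera_params("wrist"); im=robot.camera("wrist")[:,:,::-1].copy()
g=cv2.cvtColor(im,cv2.COLOR_BGR2GRAY)
u=proj(p,[[.4938,.1505,.115]])[0]; uk=tuple(map(float,u)); print(u)
for T in (130,):
  for k in blob(g>T,uk)[:2]: print("cap",cv2.boundingRect(k),circ(p,k,.115))
cv2.imwrite("pics/w5.png",cv2.resize(im[60:300,100:420],None,fx=2,fy=2))
E
```

```text
{'time': np.float64(22.15), 'position': array([0.504 , 0.1385, 0.2494]), 'ft_force': array([-0.7605, -0.3349,  0.3691]), 'moment': array([-0.0621,  0.0343,  0.0129]), 'grip_width': np.float64(0.0875)} (array([ 1.5 , -0.49,  0.  ]), np.float64(111.7)) -0.326
[244.75169864 175.43104903]
cap (234, 166, 22, 21) (array([0.4935, 0.1497]), np.float64(0.0105), 59)
cap (222, 148, 46, 51) (array([0.4922, 0.1534]), np.float64(0.0232), 83)
```

View pics/w5.png

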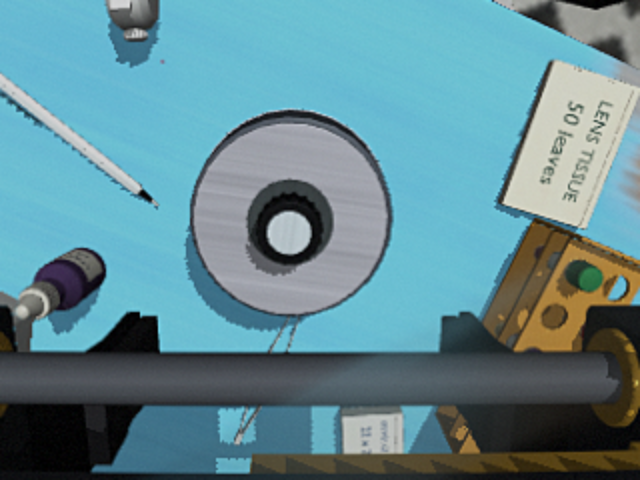

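The lid sits flat and concentric on the rim, with the cap at the hub centre within 1 mm. The other things are where they were and the gripper is clear.

```bash
python3 -c "
from rig import robot
print(robot.hand_in())"
```

```text
the job is handed in; nothing more can be done
None
```

The rotor lid is on, finger tight and released, and the job is handed in at about 22 s of the 54 s allowed.

- **Setting and drop-off:** I gripped the lid by its knob and set the boss in the hub with no side force. Under about 3–8 N of pressure I turned it backward about 95° until it dropped off the thread start, then it seated again at about 11 mm.
- **Driving down:** I turned it clockwise until the disc was on the rim, with the foot at 6.6 mm as specified. About 17° more took up the play.
- **Overshoot:** The first tightening went to 1.39 N m, above the 0.4–1 N m band. I backed it off until it was loose and tightened it again in small steps to a settled 0.66 N m before letting go.
- **Before turning:** The first touch on the thread reached about 12–13 N, more than the 5 N advised, and I eased it off before turning.
- **Last checks:** The wrist picture shows the lid flat and concentric, with the knob cap within about 1 mm of the hub centre. The bystanders in that view look undisturbed. The gripper is open and well clear, with force near zero.

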